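# Cap the chopper lid and hold its pulse dial on the third notch

## Robot

A 6-joint arm with a two-finger parallel gripper is mounted at the origin on a cart in front of the work surface, level with it; the furniture and walls round the work are solid. World frame = base frame: x ahead of the robot, y to its left, z up, the work surface at z = 0. Lengths are in mm, angles in rad, forces in N, time in s.
With the tool pointing down it reaches from about 400 to 825 mm from the base axis. Payload 7 kg.
Tool frame: the origin (TCP) lies midway between the tips of the shut fingers; the grasp point (between the pads) lies robot.hold_point_z behind it (robot.hold_point_z is the distance from the TCP to the grasp point, in mm); x points along the fingers, y is the direction in which the jaws open and shut, and the axes are right-handed (so a half turn about x gives the same grasp; the last joint's range is limited). The gripper opens to 85 mm and grips with 20 to 120 N. Pads are 22 mm wide; open, the fingers measure 114 mm over their backs; the gripper's body (76 mm by 85 mm) begins 54 mm behind the grasp point. The pads swing forward as they close: fully open they stand 13 mm farther back than shut.
Start: joints at [-0.958, 0.359, 0.012, 0, -1.224, -0.288], TCP at [215.379, -639.693, 231.302] pointing down, gripper open.
Joint ranges: [-3.07, 3.07], [-1.43, 2.12], [-1.02, 1.25], [-3.03, 1.67], [-3.05, -0], [-3.03, 3.03]. Speed limits (rad/s): [2.39, 2.39, 3.01, 3.14, 3.14, 3.14].

## Interface

Orientations are given as a rotation vector (axis times angle).
In Python, from workcell import sense, capture, get_calibration, order, robot gives the robot as it stands.
- The arm moves only by the tool move_arm, never from a script. Its argument "increments" is a list of rows, each an object with "angular": the turn, a rotation vector about the tool's x, y, z in degrees, a list of three; "delta_pos": the shift along the tool's x, y, z in m, a list of three; "jaw": the finger opening in m, from 0 to 0.0854. A call has exactly 10 rows; each row shifts and turns the commanded pose from where the row before left it, along the tool's axes as they then stand; what a row does not reach is not made up. A row lasts 1/10 s, in which the tool goes at most 50 mm and 8.59 degrees, less where a joint would pass 70% of its speed; a pose out of reach is approached as far as the arm can. A call is refused whole if a number of a shift passes 0.05 or a number of a turn 8.59, either way. A call with a gripper value outside its range is refused whole. The fingers move at their own pace and stop on an object; the grip force is fixed at half the most. Time passes only in rows, so rows that do not move let the fingers close, or fill a call up. It gives the time, the measured TCP pose, the force and the opening at its end, in the units of the state.
- sense(): the state, without advancing time (a new reading comes with each control period).
- capture(name): name is "side" or "top" or "wrist"; returns the picture (480x640x3 uint8, red, green, blue); there is no depth.
- get_calibration(name): a dict with "fx", "fy", "cx", "cy" (pixels), "pose" (4x4, takes a point from camera to world coordinates); the wrist camera has in their place "hand_eye" (4x4, takes a point from camera to tool coordinates, whose origin is the TCP and whose axes are the tool frame's). Camera axes: x right, y up, looking along -z (the intrinsics and any distortion apply to the point x, -y, -z); pixel columns grow to the right and rows downward; lengths in mm; the calibration is good to about 2 mm. A picture is of the moment at which its call begins: read the wrist's pose just before it. get_calibration takes no time and is no camera call.
- order.sign_off(): hands the job in, once; it reports no verdict.
The state is a dict: "t": time; "joint_positions": joint angles; "dq": joint speeds; "effort": joint torques, N m; "tool_pos": TCP position; "orientation": TCP orientation; "force": force on the tool from outside, world axes, zero at the start; "ft_torque": the same for the moment, N m; "grip_width": opening from 0.0 (shut) to 1.0 (fully open).
Only numpy, scipy, OpenCV 4.12 (cv2) and the standard library are available. Lean on these libraries where they do the work, as an engineer would, in place of code of your own. Each camera call takes 0.05 s, during which the arm holds its last target. There are 200 camera calls.

## Task

Get the food chopper on the counter running: stand the blue measuring cup upright, balanced on the very top of the chopper's domed lid so that it covers the dark feed hole, and let go of it. Only then turn the spring-return dial clockwise past the one-dot and two-dot notches to the three-dot notch, and finish while still holding it there with the fingers, because it springs back when let go. The cup must stay balanced on the lid, clear of the robot, to the end, and the yellow cup, the teaspoon and the brush must stay where they are.

Things in the scene. Friction and masses are not known exactly. Their poses are not given: they have to be found in the camera images.
- chopper: Food chopper fixed to the counter: white base 150 x 335 mm, top face 32 mm up; at its +y end a round steel bowl with a grey domed lid (166 mm across, black clips out to 175 mm along x), at its -y end a black dial. Origin: on the counter, half-way between bowl axis and dial axis, 95 mm from each along y. z up, -x is its front, towards the robot. Place and yaw (up to 0.22 rad) vary.
- lid_crown (a point): Top of the domed lid, 160 mm above the counter, in the middle of the dark feed hole (26 mm, with a white rim; it is only coloured, the surface is smooth and closed). The dome is a sphere of radius 80 mm about a point 80 mm below this one. z up; axes as the chopper's.
- blue_cup: Blue plastic measuring cup, loose, open end up, 62 mm high, 52 mm across at its flat foot, 64 mm at the rim, about 60 g. Origin: centre of the underside. It and the yellow cup stand one on the left, one on the right of the chopper, either way round. Set on the dome off-centre it leans (about 0.02 rad for each mm), and slides off if far out.
- blue_cup_mid (a point): Centre of the blue cup, 31 mm above its underside; z along the cup's axis, up.
- dial_grip (a point): On the dial axis, 62 mm above the counter, in the middle of the grip bar: black, upright, 48 mm long (this point's x), 14 mm thick (y), 39 to 75 mm above the counter, standing on a disc 54 mm across whose top is 39 mm up. A white line marks the pointer end, at -x. z up. The point turns with the dial.
- dial (a joint): Dial angle in rad, growing clockwise seen from above; 0 is off (red dot), where it starts and where its spring always returns it: no notch holds it by itself. Notches at 0.436 (one dot), 0.873 (two dots), 1.309 (three dots); hard stop at 1.42. Torque about 0.05 N m at first, up to 0.14 near the end, rippling at the notches. The pointer sweeps symmetrically about the chopper's -x direction.
- yellow_cup: Yellow plastic cup standing upside down, 56 mm across, 78 mm high, loose; origin at the centre of its underside. Leave alone.
- teaspoon: Steel teaspoon, 137 x 28 x 13 mm, lying on the counter, loose; origin at the centre of its underside. Leave alone.
- scrub_brush: Wooden scrubbing brush, 61 x 154 x 46 mm, loose; origin at the centre of its underside. Leave alone.
Mind the look-alikes: they are no part of the job. There is more than one size of the blue_cup; the one meant has the size given above.

How it is judged (in metres and radians):
On the way, in this order (a step that is already met when the one before it is completed fails the run):
1. the blue cup stands balanced on top of the domed lid, let go, with the dial still off (horizontal distance between blue_cup_mid and lid_crown below 0.022 m and angle between blue_cup_mid's own z axis and vertical below 0.3 rad and z of blue_cup_mid in the frame of lid_crown between 0.022 and 0.042 m and contact force between the fingers and blue_cup below 0.05 N and contact force between chopper and blue_cup above 0.1 N and value of joint dial below 0.2 rad), for 0.3 s.
2. the dial is turned past the first notch (horizontal distance between blue_cup_mid and lid_crown below 0.022 m and angle between blue_cup_mid's own z axis and vertical below 0.3 rad and z of blue_cup_mid in the frame of lid_crown between 0.022 and 0.042 m and value of joint dial above 0.6 rad).
3. the dial is on the third notch, held there, the cup still on the lid (horizontal distance between blue_cup_mid and lid_crown below 0.022 m and angle between blue_cup_mid's own z axis and vertical below 0.3 rad and z of blue_cup_mid in the frame of lid_crown between 0.022 and 0.042 m and contact force between the fingers and blue_cup below 0.05 N and contact force between chopper and blue_cup above 0.1 N and value of joint dial above 1.13 rad and contact force between the fingers and dial above 0.5 N), for 0.5 s.
At the end, for the whole second after the job is handed in: Fingers hold the dial on the third notch (over 1.13 rad, over 0.5 N) through the last second; the blue cup rests on the dome, free of the fingers, its centre within 22 mm of the crown sideways, leaning under 0.3 rad; yellow cup, teaspoon and brush within 30 mm of their starts (all of step 3 and distance of each of yellow_cup, teaspoon, scrub_brush from where it was at the start of the episode below 0.03 m); the arm keeps its last pose, push and grip.
It fails at once if the dial is turned (over 0.35 rad) while the cup is not on top of the lid (value of joint dial above 0.35 rad and not (horizontal distance between blue_cup_mid and lid_crown below 0.022 m and angle between blue_cup_mid's own z axis and vertical below 0.3 rad and z of blue_cup_mid in the frame of lid_crown between 0.022 and 0.042 m)).
It fails at once if the yellow cup, the teaspoon or the brush is shifted by more than 30 mm (distance of any of yellow_cup, teaspoon, scrub_brush from where it was at the start of the episode above 0.03 m).
It also fails if it takes over 51 s, if anything falls off the work surface, if the arm or the gripper's body presses on something with over 40 N, if the wrist force passes 120 N, or if a joint passes its speed limit or range.

## Working session

There is one attempt and no reset: what is moved stays moved. The work goes in short steps, Python scripts to look and compute and a tool call to move; the robot and the scene stay as the last step left them, time stands still between calls to the robot, and variables do not carry over. Pictures are saved under pics/ and viewed, about 8 in all and at most 12, crops included, and the job is handed in when it is done.

Besides the shell and the picture viewer there is one more tool, called after ">>>" as name(argument=value, ...) on one line, values as JSON. move_arm: Moves the arm, as the interface text tells. Its arguments: {"type":"object","properties":{"increments":{"type":"array","items":{"type":"object","properties":{"angular":{"type":"array","items":{"type":"number"}},"delta_pos":{"type":"array","items":{"type":"number"}},"jaw":{"type":"number"}}}}},"required":["increments"]}

```bash
ls; mkdir -p pics
cat > h.py <<'E'
import numpy as np, cv2
from scipy.spatial.transform import Rotation as R
from workcell import sense, capture, get_calibration, order, robot
def T():
    s=sense(); M=np.eye(4); M[:3,:3]=R.from_rotvec(s["orientation"]).as_matrix(); M[:3,3]=s["tool_pos"]; return M
def cam(n):
    c=get_calibration(n); P=np.array(c["pose"]) if "pose" in c else T()@np.array(c["hand_eye"]); return c,P
def px2w(n,u,v,z,cp=None):
    c,P=cp or cam(n); d=P[:3,:3]@np.array([(u-c["cx"])/c["fx"],-(v-c["cy"])/c["fy"],-1]); o=P[:3,3]
    return o+d*(z-o[2])/d[2]
def w2px(n,p,cp=None):
    c,P=cp or cam(n); q=P[:3,:3].T@(np.array(p)-P[:3,3]); return np.array([c["cx"]-c["fx"]*q[0]/q[2],c["cy"]+c["fy"]*q[1]/q[2]])
def save(n,f,box=None,k=1):
    im=cv2.cvtColor(capture(n),cv2.COLOR_RGB2BGR)
    cv2.imwrite(f"pics/{f}_raw.png",im)
    if box: a,b,c,d=box; im=im[b:d,a:c]
    cv2.imwrite(f"pics/{f}.png",cv2.resize(im,None,fx=k,fy=k,interpolation=cv2.INTER_CUBIC)); return im
E
python3 - <<'E'
from h import *
s=sense();print(s);print(robot.hold_point_z, [a for a in dir(robot) if a[0]!='_'])
for n in("side","top","wrist"):print(n,get_calibration(n))
a=capture("top");b=capture("side")
for n,i in(("top",a),("side",b)): cv2.imwrite(f"pics/{n}0.png",cv2.cvtColor(i,cv2.COLOR_RGB2BGR))
print(T())
E
```

```text
pics
{'t': 0.0, 'joint_positions': array([-9.57893547e-01,  3.59387025e-01,  1.10288271e-02, -3.23252547e-04,
       -1.22411486e+00, -2.88059940e-01]), 'dq': array([ 0.00065935, -0.00030019,  0.00167828,  0.00096495,  0.00084185,
        0.00097468]), 'effort': array([-1.18748179e-03, -5.83316302e+01,  2.93419629e+01,  6.93648264e+00,
       -6.12112795e-03,  5.21337171e-06]), 'tool_pos': array([ 215.20842453, -639.24673863,  230.3553802 ]), 'orientation': array([-0.25356361,  1.55618849,  0.25615199]), 'force': array([ 1.14873288, -0.20466311, -0.2808516 ]), 'ft_torque': array([0.01536735, 0.01110029, 0.02030224]), 'grip_width': 1.0033157998946853}
18.700000000000003 ['IKError', 'hold_point_z']
side {'fx': 598.311852696787, 'fy': 598.311852696787, 'cx': 324.3526456204605, 'cy': 248.818576127974, 'pose': array([[ 9.50732854e-01,  1.79281708e-01, -2.52913244e-01,
         1.20023659e+02],
       [-3.09557826e-01,  5.93123709e-01, -7.43221513e-01,
        -1.19358575e+03],
       [ 1.67628195e-02,  7.84896385e-01,  6.19400253e-01,
         1.12013610e+03],
       [ 0.00000000e+00,  0.
[... 542 characters left out ...]
, 'fy': 411.4518660907905, 'cx': 313.6741966280762, 'cy': 237.35162572799203, 'hand_eye': array([[-2.98662268e-04,  2.98639516e-01, -9.54365941e-01,
        -1.43074021e+02],
       [ 9.99999939e-01, -8.31948559e-05, -3.38976389e-04,
        -2.95344692e-01],
       [-1.80630082e-04, -9.54365985e-01, -2.98639473e-01,
        -7.58154131e+01],
       [ 0.00000000e+00,  0.00000000e+00,  0.00000000e+00,
         1.00000000e+00]])}
[[-5.94739757e-04 -3.19036511e-01  9.47742238e-01  2.15239898e+02]
 [ 1.35407050e-03  9.47741280e-01  3.19037039e-01 -6.39310774e+02]
 [-9.99998906e-01  1.47305381e-03 -1.31661491e-04  2.30463736e+02]
 [ 0.00000000e+00  0.00000000e+00  0.00000000e+00  1.00000000e+00]]
```

View pics/top0.png

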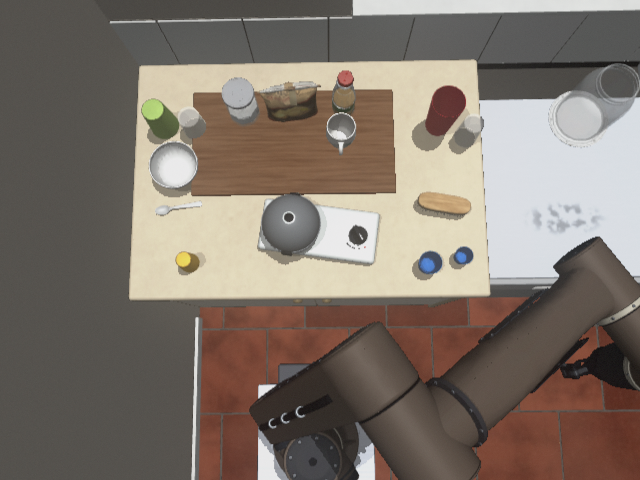

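View pics/side0.png

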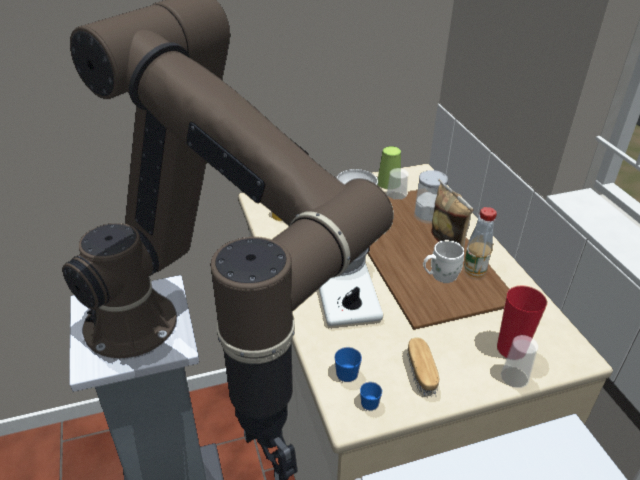

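The candidates for the blue cup are the larger one at top (430,263) / side (348,365) and a smaller one at top (463,257) / side (371,397). The yellow cup is at (187,262), the chopper lid hole near (289,217) and the dial at (358,236). I'll check the choice in an enlarged crop.

Run:
```python
from h import *
im=cv2.imread("pics/top0.png")
a=cv2.resize(im[190:290,240:400],None,fx=5,fy=5,interpolation=cv2.INTER_CUBIC)
b=cv2.resize(im[235:285,405:485],None,fx=10,fy=10,interpolation=cv2.INTER_CUBIC)[:, :800]
cv2.imwrite("pics/cr.png",cv2.resize(np.vstack([a,b]),(640,800))[:, :]) 
cv2.imwrite("pics/cr.png",cv2.resize(np.vstack([a,b]),(480,600)))
hsv=cv2.cvtColor(im,cv2.COLOR_BGR2HSV); m=cv2.inRange(hsv,(100,120,40),(125,255,255))
n,l,st,c=cv2.connectedComponentsWithStats(m)
for s,q in zip(st[1:],c[1:]):
    if s[4]>60: print(s,q,px2w("top",*q,40))
for u,v,z in((289,217,160),(358,236,75),(187,262,78),(430,263,62),(463,257,50)): print(px2w("top",u,v,z))
```

```text
[456 252  10  11  86] [460.6744186  256.88372093] [ 494.933533   -412.13140096   40.        ]
[420 258  15  14 153] [427.07189542 264.69281046] [ 474.02560184 -317.55442112   40.        ]
[589.96962106  60.35095056 160.        ]
[ 551.69637853 -124.63042427   75.        ]
[484.39215852 346.99916443  78.        ]
[ 475.93782658 -322.05466167   62.        ]
[ 493.17921587 -416.270378     50.        ]
```

View pics/cr.png

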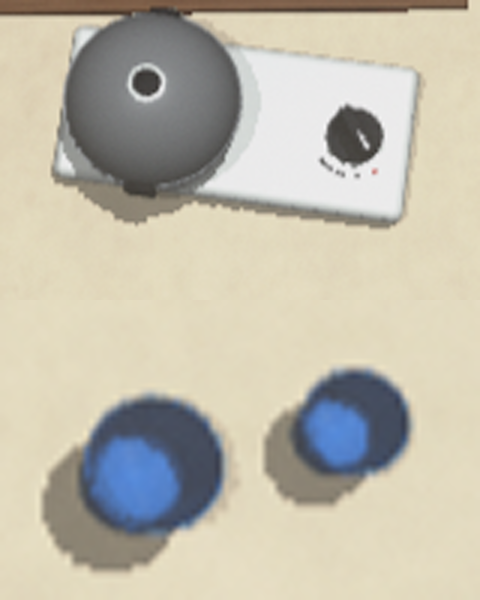

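The top crop shows both blue cups. The one at (430.3,262.3) has a rim of 23.4 px, about 64 mm, so it's the target. The other measures about 52 mm and is the look-alike. The lid hole is at (289,217.3), and the dial is at (358.3,234.5) with its pointer towards the red dot. From these the chopper yaw is about -0.20. Next I move above the cup.

>>> move_arm(increments=[{"delta_pos": [0,0.0241,0.0388],"jaw": 0.0854},{"delta_pos": [0,0.0241,0.0388],"jaw": 0.0854},{"delta_pos": [0,0.0241,0.0388],"jaw": 0.0854},{"delta_pos": [0,0.0241,0.0388],"jaw": 0.0854},{"delta_pos": [0,0.0241,0.0388],"jaw": 0.0854},{"delta_pos": [0,0.0241,0.0388],"jaw": 0.0854},{"delta_pos": [0,0.0241,0.0388],"jaw": 0.0854},{"delta_pos": [0,0.0241,0.0388],"jaw": 0.0854},{"delta_pos": [0,0.0241,0.0388],"jaw": 0.0854},{"angular": [-7.2,0,0],"jaw": 0.0854}])

```text
invalid input at $.increments[0]: expected keys angular, delta_pos, jaw
```

Run:
```python
from h import *
M=T();print(M.round(3)); cp=cam("wrist"); im=save("wrist","w1")
print(sense()["t"],sense()["dq"].round(3))
for z in(0,62): print(w2px("wrist",(477,-322,z),cp))
np.savez("w1.npz",M=M)
```

```text
[[-1.00000e-03 -3.19000e-01  9.48000e-01  2.15240e+02]
 [ 1.00000e-03  9.48000e-01  3.19000e-01 -6.39311e+02]
 [-1.00000e+00  1.00000e-03 -0.00000e+00  2.30464e+02]
 [ 0.00000e+00  0.00000e+00  0.00000e+00  1.00000e+00]]
0.15 [ 0.001 -0.002  0.003  0.003  0.001  0.002]
[498.21242452 487.50922316]
[524.03503833 540.30348493]
```

View pics/w1.png

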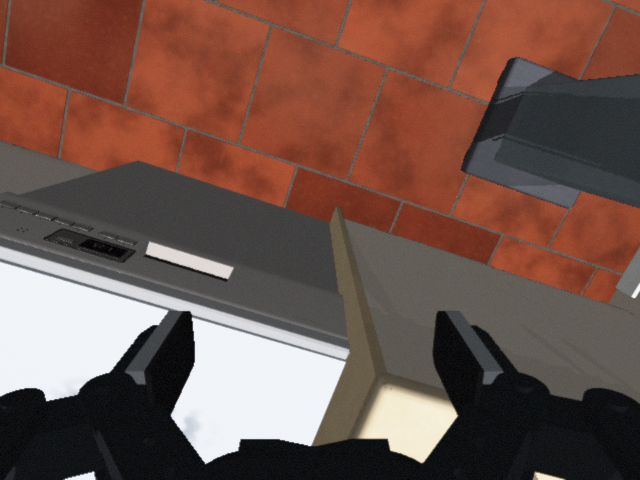

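The wrist view shows only floor and table edge, because the move was refused: every row needs all three keys. I'll resend it.

>>> move_arm(increments=[{"angular": [0,0,0],"delta_pos": [0,0.0241,0.0388],"jaw": 0.0854},{"angular": [0,0,0],"delta_pos": [0,0.0241,0.0388],"jaw": 0.0854},{"angular": [0,0,0],"delta_pos": [0,0.0241,0.0388],"jaw": 0.0854},{"angular": [0,0,0],"delta_pos": [0,0.0241,0.0388],"jaw": 0.0854},{"angular": [0,0,0],"delta_pos": [0,0.0241,0.0388],"jaw": 0.0854},{"angular": [0,0,0],"delta_pos": [0,0.0241,0.0388],"jaw": 0.0854},{"angular": [0,0,0],"delta_pos": [0,0.0241,0.0388],"jaw": 0.0854},{"angular": [0,0,0],"delta_pos": [0,0.0241,0.0388],"jaw": 0.0854},{"angular": [0,0,0],"delta_pos": [0,0.0241,0.0388],"jaw": 0.0854},{"angular": [-7.2,0,0],"delta_pos": [0,0,0],"jaw": 0.0854}])

```text
t: 1.15
tool_pos: [479.9, -319.2, 231.1]
orientation: [-0.356, 1.541, 0.356]
force: [-1.3, -0.5, 0.6]
grip_width: 0.998
```

Run:
```python
from h import *
M=T();print(M.round(3)); print(sense()["t"],sense()["dq"].round(3)); cp=cam("wrist"); im=save("wrist","w2")
for z in(0,62): print(w2px("wrist",(477,-322,z),cp))
np.savez("w2.npz",M=M)
```

```text
[[ 0.00000e+00 -4.38000e-01  8.99000e-01  4.79934e+02]
 [ 0.00000e+00  8.99000e-01  4.38000e-01 -3.19171e+02]
 [-1.00000e+00  0.00000e+00  1.00000e-03  2.31097e+02]
 [ 0.00000e+00  0.00000e+00  0.00000e+00  1.00000e+00]]
1.15 [-0.062 -0.004 -0.013  0.005 -0.009  1.472]
[312.55302623 190.41963132]
[312.3664875  205.62265327]
```

View pics/w2.png

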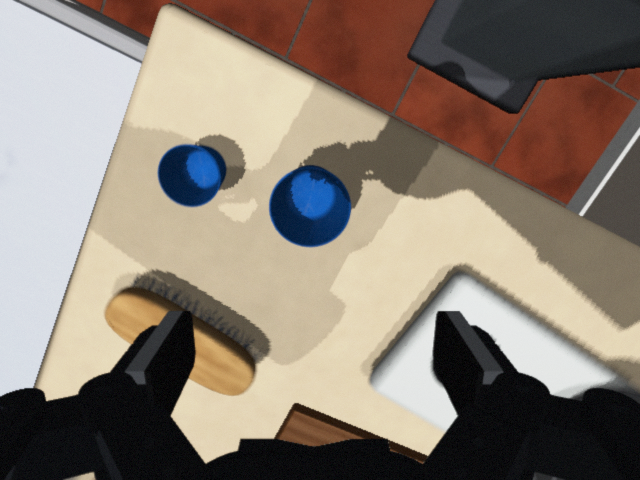

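The wrist view shows the target cup's rim centred at (310,206) and 82 px wide. The small look-alike is at (192,175), and the brush at (180,340) lies to the far side.

Run:
```python
from h import *
M=np.load("w2.npz")["M"]; c=get_calibration("wrist"); cp=(c,M@np.array(c["hand_eye"]))
p=px2w("wrist",310,206,62,cp); print(p, px2w("wrist",192,175,50,cp),px2w("wrist",180,340,46,cp))
a=px2w("wrist",269,206,62,cp);b=px2w("wrist",351,206,62,cp);print(np.linalg.norm(a-b))
N=T();print(N.round(3)); print("tool delta",N[:3,:3].T@(np.array([p[0],p[1],29])-N[:3,3]))
```

```text
[ 478.07499808 -323.52703553   62.        ] [ 498.90785546 -416.88263422   50.        ] [ 645.0553003  -373.69892391   46.        ]
63.67021784177977
[[-0.00000e+00 -4.49000e-01  8.94000e-01  4.78663e+02]
 [ 0.00000e+00  8.94000e-01  4.49000e-01 -3.20453e+02]
 [-1.00000e+00  0.00000e+00 -0.00000e+00  2.31038e+02]
 [ 0.00000e+00  0.00000e+00  0.00000e+00  1.00000e+00]]
tool delta [202.03701401  -2.55388472  -1.88390382]
```

>>> move_arm(increments=[{"angular": [0,0,0],"delta_pos": [0.02,-0.0025,-0.002],"jaw": 0.0854},{"angular": [0,0,0],"delta_pos": [0.045,0,0],"jaw": 0.0854},{"angular": [0,0,0],"delta_pos": [0.045,0,0],"jaw": 0.0854},{"angular": [0,0,0],"delta_pos": [0.045,0,0],"jaw": 0.0854},{"angular": [0,0,0],"delta_pos": [0.036,0,0],"jaw": 0.0854},{"angular": [0,0,0],"delta_pos": [0.02,0,0],"jaw": 0.0854},{"angular": [0,0,0],"delta_pos": [0,0,0],"jaw": 0.0854},{"angular": [0,0,0],"delta_pos": [0,0,0],"jaw": 0.045},{"angular": [0,0,0],"delta_pos": [0,0,0],"jaw": 0.045},{"angular": [0,0,0],"delta_pos": [0,0,0],"jaw": 0.045}])

```text
t: 2.2
tool_pos: [477.4, -326.3, 22.2]
orientation: [-0.354, 1.539, 0.352]
force: [-0.8, 0.0, 1.2]
grip_width: 0.717
```

>>> move_arm(increments=[{"angular": [0,0,0],"delta_pos": [0,0,0],"jaw": 0.045},{"angular": [0,0,0],"delta_pos": [0,0,0],"jaw": 0.045},{"angular": [0,0,0],"delta_pos": [0,0,0],"jaw": 0.045},{"angular": [0,0,0],"delta_pos": [0,0,0],"jaw": 0.045},{"angular": [0,0,0],"delta_pos": [-0.02,0,0],"jaw": 0.045},{"angular": [0,0,0],"delta_pos": [-0.04,0,0],"jaw": 0.045},{"angular": [0,0,0],"delta_pos": [-0.045,0,0],"jaw": 0.045},{"angular": [0,0,0],"delta_pos": [-0.045,0,0],"jaw": 0.045},{"angular": [0,0,0],"delta_pos": [-0.045,0,0],"jaw": 0.045},{"angular": [0,0,0],"delta_pos": [-0.045,0,0],"jaw": 0.045}])

```text
t: 3.2
tool_pos: [475.9, -325.7, 263.1]
orientation: [-0.354, 1.54, 0.353]
force: [1.4, -0.9, -0.6]
grip_width: 0.72
```

Run:
```python
from h import *
M=T();print(M.round(3)); s=sense();print(s["t"],s["grip_width"],s["force"]); cp=cam("wrist"); im=save("wrist","w3")
np.savez("w3.npz",M=M)
print("to above lid, tool", M[:3,:3].T@(np.array([590,60.4,260])-M[:3,3]))
```

```text
[[ 1.00000e-03 -4.35000e-01  9.00000e-01  4.75945e+02]
 [-0.00000e+00  9.00000e-01  4.35000e-01 -3.25651e+02]
 [-1.00000e+00 -1.00000e-03  1.00000e-03  2.63067e+02]
 [ 0.00000e+00  0.00000e+00  0.00000e+00  1.00000e+00]]
3.2 0.720026162427829 [ 1.38289985 -0.93796953 -0.61412556]
to above lid, tool [  3.12774988 297.92156361 270.71504604]
```

View pics/w3.png

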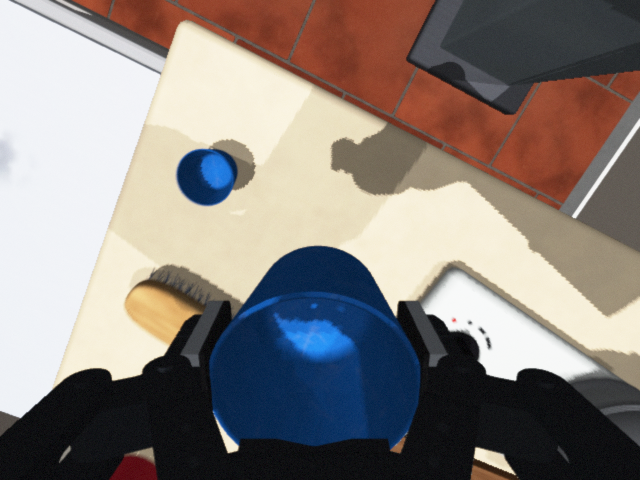

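The cup is held: opening 61 mm, seen centred between the pads, rim top edge at row 292. That puts it about 4 mm along +z of the TCP. I'll carry it beyond the lid crown so the wrist camera can refine the crown position.

>>> move_arm(increments=[{"angular": [0,0,0],"delta_pos": [-0.01,0.02,0.02],"jaw": 0.045},{"angular": [0,0,0],"delta_pos": [-0.01,0.032,0.0345],"jaw": 0.045},{"angular": [0,0,0],"delta_pos": [-0.007,0.034,0.0365],"jaw": 0.045},{"angular": [0,0,0],"delta_pos": [0,0.034,0.0365],"jaw": 0.045},{"angular": [0,0,0],"delta_pos": [0,0.034,0.0365],"jaw": 0.045},{"angular": [0,0,0],"delta_pos": [0,0.034,0.0365],"jaw": 0.045},{"angular": [0,0,0],"delta_pos": [0,0.034,0.0365],"jaw": 0.045},{"angular": [0,0,0],"delta_pos": [0,0.034,0.0365],"jaw": 0.045},{"angular": [0,0,0],"delta_pos": [0,0.0255,0.029],"jaw": 0.045},{"angular": [0,0,0],"delta_pos": [0,0.016,0.018],"jaw": 0.045}])

```text
t: 4.25
tool_pos: [635.8, 84.0, 287.1]
orientation: [-0.354, 1.541, 0.355]
force: [-0.7, -0.4, -0.4]
grip_width: 0.718
```

>>> move_arm(increments=[{"angular": [0,0,0],"delta_pos": [0,0,0],"jaw": 0.045},{"angular": [0,0,0],"delta_pos": [0,0,0],"jaw": 0.045},{"angular": [0,0,0],"delta_pos": [0,0,0],"jaw": 0.045},{"angular": [0,0,0],"delta_pos": [0,0,0],"jaw": 0.045},{"angular": [0,0,0],"delta_pos": [0,0,0],"jaw": 0.045},{"angular": [0,0,0],"delta_pos": [0,0,0],"jaw": 0.045},{"angular": [0,0,0],"delta_pos": [0,0,0],"jaw": 0.045},{"angular": [0,0,0],"delta_pos": [0,0,0],"jaw": 0.045},{"angular": [0,0,0],"delta_pos": [0,0,0],"jaw": 0.045},{"angular": [0,0,0],"delta_pos": [0,0,0],"jaw": 0.045}])

```text
t: 5.25
tool_pos: [635.3, 81.2, 287.2]
orientation: [-0.353, 1.542, 0.353]
force: [-0.1, 1.2, -0.9]
grip_width: 0.718
```

Run:
```python
from h import *
M=T();print(M.round(3)); s=sense();print(s["t"],s["grip_width"],s["force"]); cp=cam("wrist"); im=save("wrist","w4")
np.savez("w4.npz",M=M); print(w2px("wrist",(590,60.4,160),cp),w2px("wrist",(551.7,-124.6,75),cp))
```

```text
[[-0.00000e+00 -4.35000e-01  9.00000e-01  6.35266e+02]
 [-0.00000e+00  9.00000e-01  4.35000e-01  8.12340e+01]
 [-1.00000e+00  0.00000e+00 -0.00000e+00  2.87232e+02]
 [ 0.00000e+00  0.00000e+00  0.00000e+00  1.00000e+00]]
5.25 0.7180237129655729 [-0.11953295  1.22309723 -0.88299766]
[315.5757769  150.83011188] [117.97560456 -14.23686367]
```

View pics/w4.png

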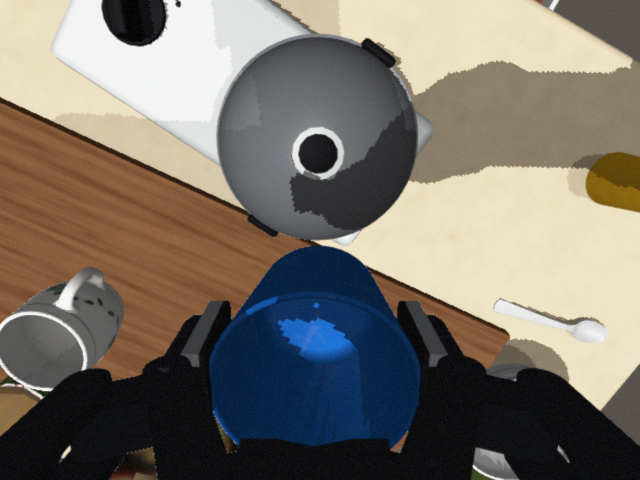

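The hole centre is at (318,153), within 3 px of the prediction. The cup is still centred in the hand, and the spoon is at (550,320).

Run:
```python
from h import *
M=np.load("w4.npz")["M"]; c=get_calibration("wrist"); cp=(c,M@np.array(c["hand_eye"]))
p=px2w("wrist",318,153,160,cp); print(p)
g=p-4.8*M[:3,2]-0.3*M[:3,1]; g[2]=160+22.2+8; N=T();print(N.round(3)); print("tool delta",N[:3,:3].T@(g-N[:3,3]),g)
```

```text
[590.55821231  62.41441122 160.        ]
[[-0.00000e+00 -4.35000e-01  9.00000e-01  6.35235e+02]
 [-0.00000e+00  9.00000e-01  4.35000e-01  8.12530e+01]
 [-1.00000e+00  0.00000e+00 -0.00000e+00  2.87193e+02]
 [ 0.00000e+00  0.00000e+00  0.00000e+00  1.00000e+00]]
tool delta [ 97.00013441   2.19468579 -53.20886797] [586.36784288  60.05415614 190.2       ]
```

>>> move_arm(increments=[{"angular": [0,0,0],"delta_pos": [0,0.002,-0.0232],"jaw": 0.045},{"angular": [0,0,0],"delta_pos": [0,0,-0.03],"jaw": 0.045},{"angular": [0,0,0],"delta_pos": [0.025,0,0],"jaw": 0.045},{"angular": [0,0,0],"delta_pos": [0.03,0,0],"jaw": 0.045},{"angular": [0,0,0],"delta_pos": [0.025,0,0],"jaw": 0.045},{"angular": [0,0,0],"delta_pos": [0.012,0,0],"jaw": 0.045},{"angular": [0,0,0],"delta_pos": [0.005,0,0],"jaw": 0.045},{"angular": [0,0,0],"delta_pos": [0,0,0],"jaw": 0.045},{"angular": [0,0,0],"delta_pos": [0,0,0],"jaw": 0.045},{"angular": [0,0,0],"delta_pos": [0,0,0],"jaw": 0.045}])

```text
t: 6.3
tool_pos: [587.2, 60.1, 191.5]
orientation: [-0.353, 1.54, 0.353]
force: [1.0, 0.0, 0.3]
grip_width: 0.718
```

>>> move_arm(increments=[{"angular": [0,0,0],"delta_pos": [0.002,0,0],"jaw": 0.045},{"angular": [0,0,0],"delta_pos": [0.001,0,0],"jaw": 0.045},{"angular": [0,0,0],"delta_pos": [0.001,0,0],"jaw": 0.045},{"angular": [0,0,0],"delta_pos": [0.001,0,0],"jaw": 0.045},{"angular": [0,0,0],"delta_pos": [0.001,0,0],"jaw": 0.045},{"angular": [0,0,0],"delta_pos": [0,0,0],"jaw": 0.045},{"angular": [0,0,0],"delta_pos": [0,0,0],"jaw": 0.045},{"angular": [0,0,0],"delta_pos": [0,0,0],"jaw": 0.045},{"angular": [0,0,0],"delta_pos": [0,0,0],"jaw": 0.045},{"angular": [0,0,0],"delta_pos": [0,0,0],"jaw": 0.045}])

```text
t: 7.3
tool_pos: [586.5, 59.9, 184.3]
orientation: [-0.353, 1.542, 0.353]
force: [-0.4, -0.1, -0.2]
grip_width: 0.715
```

Run:
```python
from h import *
M=T();print(M.round(3)); s=sense();print(s["t"],s["grip_width"],s["force"]); im=save("side","s2",(280,120,480,320),3)
print(w2px("side",(590.5,62.4,160)))
```

```text
[[ 0.00000e+00 -4.35000e-01  9.00000e-01  5.86534e+02]
 [ 0.00000e+00  9.00000e-01  4.35000e-01  5.98520e+01]
 [-1.00000e+00 -0.00000e+00  0.00000e+00  1.84284e+02]
 [ 0.00000e+00  0.00000e+00  0.00000e+00  1.00000e+00]]
7.3 0.7145510581757331 [-0.40909665 -0.08104244 -0.2213815 ]
[339.75473748 221.32333715]
```

View pics/s2.png

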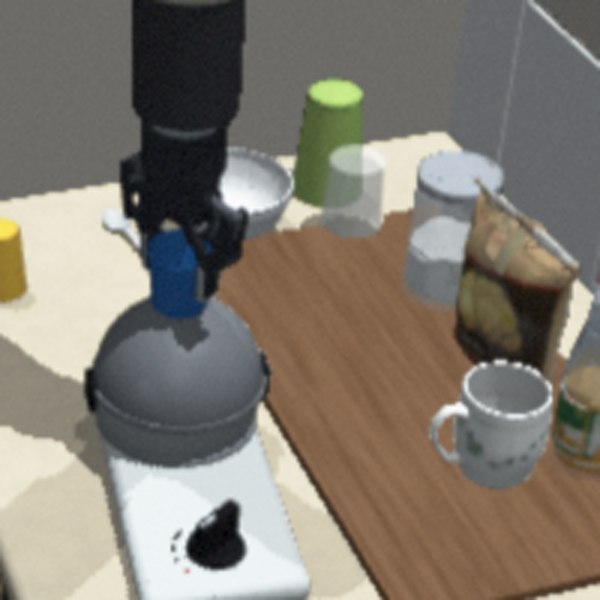

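The cup foot sits at (339.7,221.7), against a crown projected to (339.8,221.3), so it's well centred and just about to touch (8 views so far). I'll lower it to contact.

>>> move_arm(increments=[{"angular": [0,0,0],"delta_pos": [0.001,0,0],"jaw": 0.045},{"angular": [0,0,0],"delta_pos": [0.0005,0,0],"jaw": 0.045},{"angular": [0,0,0],"delta_pos": [0.0005,0,0],"jaw": 0.045},{"angular": [0,0,0],"delta_pos": [0,0,0],"jaw": 0.045},{"angular": [0,0,0],"delta_pos": [0,0,0],"jaw": 0.045},{"angular": [0,0,0],"delta_pos": [0,0,0],"jaw": 0.045},{"angular": [0,0,0],"delta_pos": [0,0,0],"jaw": 0.045},{"angular": [0,0,0],"delta_pos": [0,0,0],"jaw": 0.045},{"angular": [0,0,0],"delta_pos": [0,0,0],"jaw": 0.045},{"angular": [0,0,0],"delta_pos": [0,0,0],"jaw": 0.045}])

```text
t: 8.35
tool_pos: [586.5, 59.8, 182.3]
orientation: [-0.353, 1.542, 0.353]
force: [-0.1, -0.5, -0.9]
grip_width: 0.719
```

>>> move_arm(increments=[{"angular": [0,0,0],"delta_pos": [0.0005,0,0],"jaw": 0.045},{"angular": [0,0,0],"delta_pos": [0.0005,0,0],"jaw": 0.045},{"angular": [0,0,0],"delta_pos": [0,0,0],"jaw": 0.045},{"angular": [0,0,0],"delta_pos": [0,0,0],"jaw": 0.045},{"angular": [0,0,0],"delta_pos": [0,0,0],"jaw": 0.045},{"angular": [0,0,0],"delta_pos": [0,0,0],"jaw": 0.045},{"angular": [0,0,0],"delta_pos": [0,0,0],"jaw": 0.045},{"angular": [0,0,0],"delta_pos": [0,0,0],"jaw": 0.045},{"angular": [0,0,0],"delta_pos": [0,0,0],"jaw": 0.045},{"angular": [0,0,0],"delta_pos": [0,0,0],"jaw": 0.045}])

```text
t: 9.35
tool_pos: [586.7, 59.9, 181.5]
orientation: [-0.353, 1.541, 0.353]
force: [-0.0, 1.5, 4.4]
grip_width: 0.718
```

```bash
python3 -c "
from h import *
print(sense()['force'],sense()['tool_pos'],sense()['grip_width'])"
```

```text
[-2.80589800e-03  1.54934398e+00  4.40427099e+00] [586.68528256  59.89680283 181.48153507] 0.7175547203726543
```

Contact at 4.4 N. I'll relieve it slightly and open slowly.

>>> move_arm(increments=[{"angular": [0,0,0],"delta_pos": [-0.0004,0,0],"jaw": 0.045},{"angular": [0,0,0],"delta_pos": [0,0,0],"jaw": 0.06},{"angular": [0,0,0],"delta_pos": [0,0,0],"jaw": 0.061},{"angular": [0,0,0],"delta_pos": [0,0,0],"jaw": 0.062},{"angular": [0,0,0],"delta_pos": [0,0,0],"jaw": 0.063},{"angular": [0,0,0],"delta_pos": [0,0,0],"jaw": 0.064},{"angular": [0,0,0],"delta_pos": [0,0,0],"jaw": 0.067},{"angular": [0,0,0],"delta_pos": [0,0,0],"jaw": 0.072},{"angular": [0,0,0],"delta_pos": [0,0,0],"jaw": 0.08},{"angular": [0,0,0],"delta_pos": [0,0,0],"jaw": 0.0854}])

```text
t: 10.35
tool_pos: [586.5, 59.9, 181.6]
orientation: [-0.353, 1.542, 0.353]
force: [0.6, -0.9, -0.9]
grip_width: 0.998
```

>>> move_arm(increments=[{"angular": [0,0,0],"delta_pos": [0,0,0],"jaw": 0.0854},{"angular": [0,0,0],"delta_pos": [0,0,0],"jaw": 0.0854},{"angular": [0,0,0],"delta_pos": [0,0,0],"jaw": 0.0854},{"angular": [0,0,0],"delta_pos": [0,0,0],"jaw": 0.0854},{"angular": [0,0,0],"delta_pos": [0,0,0],"jaw": 0.0854},{"angular": [0,0,0],"delta_pos": [0,0,0],"jaw": 0.0854},{"angular": [0,0,0],"delta_pos": [0,0,0],"jaw": 0.0854},{"angular": [0,0,0],"delta_pos": [0,0,0],"jaw": 0.0854},{"angular": [0,0,0],"delta_pos": [0,0,0],"jaw": 0.0854},{"angular": [0,0,0],"delta_pos": [0,0,0],"jaw": 0.0854}])

```text
t: 11.35
tool_pos: [586.5, 59.9, 181.7]
orientation: [-0.353, 1.542, 0.353]
force: [-0.6, -0.0, -1.1]
grip_width: 1.0
```

Run:
```python
from h import *
M=T();np.savez("w5.npz",M=M); s=sense();print(s["t"],s["grip_width"],s["force"],s["tool_pos"]); save("wrist","w5"); save("side","s3",(280,120,480,320),3)
a=cv2.imread("pics/w5.png"); b=cv2.imread("pics/s3.png")
cv2.imwrite("pics/c5.png",np.hstack([cv2.resize(a,(400,300)),cv2.resize(b[0:400,0:533],(400,300))]))
```

```text
11.35 0.9998139358412697 [-0.59883292 -0.02003781 -1.08488335] [586.51754465  59.86002319 181.66968125]
```

View pics/c5.png

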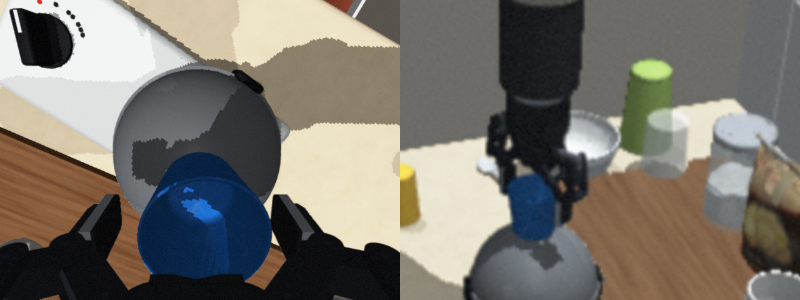

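The cup stands free on the dome, leaning only slightly (about 0.06 rad), with gaps to both fingers. I'll retreat straight up and move above the dial.

>>> move_arm(increments=[{"angular": [0,0,0],"delta_pos": [-0.01,0,0],"jaw": 0.0854},{"angular": [0,0,0],"delta_pos": [-0.03,0,0],"jaw": 0.0854},{"angular": [0,0,0],"delta_pos": [-0.04,0,0],"jaw": 0.0854},{"angular": [0,0,0],"delta_pos": [-0.025,0,0],"jaw": 0.0854},{"angular": [0,0,0],"delta_pos": [0,-0.025,-0.019],"jaw": 0.0854},{"angular": [0,0,0],"delta_pos": [0,-0.038,-0.028],"jaw": 0.0854},{"angular": [0,0,0],"delta_pos": [0,-0.038,-0.028],"jaw": 0.0854},{"angular": [0,0,0],"delta_pos": [0,-0.036,-0.026],"jaw": 0.0854},{"angular": [0,0,0],"delta_pos": [0.04,-0.0145,-0.0105],"jaw": 0.0854},{"angular": [0,0,0],"delta_pos": [0.04,0,0],"jaw": 0.0854}])

```text
t: 12.45
tool_pos: [552.4, -127.5, 207.9]
orientation: [-0.351, 1.538, 0.35]
force: [0.6, 1.2, -1.4]
grip_width: 0.998
```

>>> move_arm(increments=[{"angular": [0,0,0],"delta_pos": [0,0,0],"jaw": 0.05},{"angular": [0,0,0],"delta_pos": [0,0,0],"jaw": 0.05},{"angular": [0,0,0],"delta_pos": [0,0,0],"jaw": 0.05},{"angular": [0,0,0],"delta_pos": [0,0,0],"jaw": 0.05},{"angular": [0,0,0],"delta_pos": [0,0,0],"jaw": 0.05},{"angular": [0,0,0],"delta_pos": [0,0,0],"jaw": 0.05},{"angular": [0,0,0],"delta_pos": [0,0,0],"jaw": 0.05},{"angular": [0,0,0],"delta_pos": [0,0,0],"jaw": 0.05},{"angular": [0,0,0],"delta_pos": [0,0,0],"jaw": 0.05},{"angular": [0,0,0],"delta_pos": [0,0,0],"jaw": 0.05}])

```text
t: 13.45
tool_pos: [552.1, -125.1, 206.6]
orientation: [-0.353, 1.542, 0.353]
force: [-0.5, -0.3, 0.4]
grip_width: 0.583
```

Run:
```python
from h import *
M=T();np.savez("w6.npz",M=M); s=sense();print(s["t"],s["grip_width"],s["force"],s["tool_pos"]); cp=cam("wrist");save("wrist","w6"); save("top","t2"); save("side","s4")
print(w2px("wrist",(551.7,-124.6,75),cp))
a=cv2.imread("pics/w6.png"); b=cv2.imread("pics/s4_raw.png")[150:270,280:440]; t=cv2.imread("pics/t2_raw.png")[180:270,230:350]
cv2.imwrite("pics/c6.png",np.vstack([a[60:400,120:520],np.hstack([cv2.resize(b,(200,150)),cv2.resize(t,(200,150))])]))
```

```text
13.45 0.5833093761692736 [-0.46710736 -0.26890645  0.39358269] [ 552.05428277 -125.10291728  206.58884489]
[314.92054914 223.31340122]
```

View pics/c6.png

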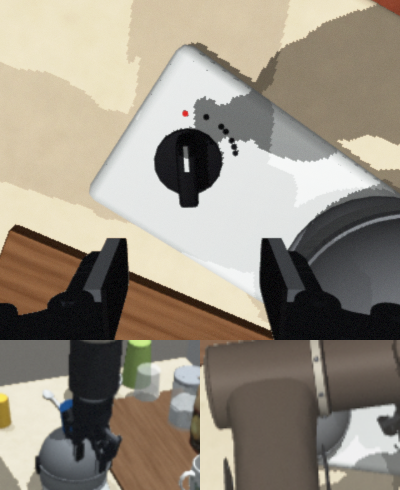

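The dial disc is centred at wrist pixel (308,221.5), with the bar nearly along the image vertical and the pointer towards the red dot. The cup is still on the lid in the side inset.

Run:
```python
from h import *
M=np.load("w6.npz")["M"]; c=get_calibration("wrist"); cp=(c,M@np.array(c["hand_eye"]))
p=px2w("wrist",308,221.5,39,cp); q=px2w("wrist",309.5,267,75,cp); r=px2w("wrist",306,208,75,cp); r2=px2w("wrist",307,232,75,cp); print(p,q,r,r2)
a=np.arctan2(*(r2-r)[:2][::-1]); b=np.arctan2(*(q-p)[:2][::-1]); print("line angle",a,"bar end angle",b,np.linalg.norm((q-p)[:2]))
g=p.copy(); g[2]=45; N=T(); print(N.round(3)); print(N[:3,:3].T@(g-N[:3,3]), "psi",np.arctan2(N[1,2],N[0,2]))
```

```text
[ 561.61580526 -125.67928507   39.        ] [ 582.55018467 -113.94920119   75.        ] [ 544.58479882 -134.83406841   75.        ] [ 559.74765536 -126.82937266   75.        ]
line angle 0.4857292251360708 bar end angle 0.5107367080532805 23.996731212581405
[[-0.00000e+00 -4.35000e-01  9.00000e-01  5.52051e+02]
 [ 0.00000e+00  9.00000e-01  4.35000e-01 -1.25131e+02]
 [-1.00000e+00  0.00000e+00 -0.00000e+00  2.06607e+02]
 [ 0.00000e+00  0.00000e+00  0.00000e+00  1.00000e+00]]
[161.60565874  -4.66942362   8.38862931] psi 0.45038009188582456
```

The refined dial is at (561.5,-125.7). That is 190 mm from the crown, as it should be. The bar is at 0.50 rad, which is consistent with a chopper yaw of -0.15. I'll align and descend.

>>> move_arm(increments=[{"angular": [-2.7,0,0],"delta_pos": [0,-0.0047,0.0084],"jaw": 0.05},{"angular": [0,0,0],"delta_pos": [0.03,0,0],"jaw": 0.05},{"angular": [0,0,0],"delta_pos": [0.04,0,0],"jaw": 0.05},{"angular": [0,0,0],"delta_pos": [0.04,0,0],"jaw": 0.05},{"angular": [0,0,0],"delta_pos": [0.03,0,0],"jaw": 0.05},{"angular": [0,0,0],"delta_pos": [0.015,0,0],"jaw": 0.05},{"angular": [0,0,0],"delta_pos": [0.0056,0,0],"jaw": 0.05},{"angular": [0,0,0],"delta_pos": [0,0,0],"jaw": 0.05},{"angular": [0,0,0],"delta_pos": [0,0,0],"jaw": 0.05},{"angular": [0,0,0],"delta_pos": [0,0,0],"jaw": 0.05}])

```text
t: 14.6
tool_pos: [562.6, -125.6, 47.3]
orientation: [-0.39, 1.533, 0.39]
force: [-0.0, 0.0, 0.7]
grip_width: 0.589
```

>>> move_arm(increments=[{"angular": [0,0,0],"delta_pos": [0,0,0],"jaw": 0.03},{"angular": [0,0,0],"delta_pos": [0,0,0],"jaw": 0.025},{"angular": [0,0,0],"delta_pos": [0,0,0],"jaw": 0.02},{"angular": [0,0,0],"delta_pos": [0,0,0],"jaw": 0.016},{"angular": [0,0,0],"delta_pos": [0,0,0],"jaw": 0.012},{"angular": [0,0,0],"delta_pos": [0,0,0],"jaw": 0.004},{"angular": [0,0,0],"delta_pos": [0,0,0],"jaw": 0.0},{"angular": [0,0,0],"delta_pos": [0,0,0],"jaw": 0.0},{"angular": [0,0,0],"delta_pos": [0,0,0],"jaw": 0.0},{"angular": [0,0,0],"delta_pos": [0,0,0],"jaw": 0.0}])

```text
t: 15.6
tool_pos: [561.8, -125.8, 46.3]
orientation: [-0.39, 1.535, 0.39]
force: [-1.2, -0.4, 5.7]
grip_width: 0.152
```

Run:
```python
from h import *
M=T(); s=sense();print(s["t"],s["grip_width"],s["tool_pos"],"tool F",M[:3,:3].T@s["force"],s["ft_torque"],s["joint_positions"]); print(np.arctan2(M[1,2],M[0,2]))
```

```text
15.6 0.15190270949606924 [ 561.83729075 -125.77802573   46.3361999 ] tool F [-5.65393437  0.21049711 -1.22124803] [-0.28977335  0.5156686   0.05381954] [ 1.19523559e-01  3.82651546e-01 -4.32094100e-01  2.87845243e-04
 -7.55755163e-01 -1.19281660e+00]
0.4977127677463882
```

Bar gripped at 13 mm with small forces. Now turning clockwise.

>>> move_arm(increments=[{"angular": [4,0,0],"delta_pos": [0,0,0],"jaw": 0.0},{"angular": [4,0,0],"delta_pos": [0,0,0],"jaw": 0.0},{"angular": [4,0,0],"delta_pos": [0,0,0],"jaw": 0.0},{"angular": [4,0,0],"delta_pos": [0,0,0],"jaw": 0.0},{"angular": [4,0,0],"delta_pos": [0,0,0],"jaw": 0.0},{"angular": [4,0,0],"delta_pos": [0,0,0],"jaw": 0.0},{"angular": [4,0,0],"delta_pos": [0,0,0],"jaw": 0.0},{"angular": [4,0,0],"delta_pos": [0,0,0],"jaw": 0.0},{"angular": [4,0,0],"delta_pos": [0,0,0],"jaw": 0.0},{"angular": [4,0,0],"delta_pos": [0,0,0],"jaw": 0.0}])

```text
t: 16.6
tool_pos: [561.8, -125.4, 46.3]
orientation: [0.16, 1.565, -0.159]
force: [-1.4, 0.4, 5.5]
grip_width: 0.148
```

Run:
```python
from h import *
M=T(); s=sense();print(s["t"],s["grip_width"],s["tool_pos"],"tool F",M[:3,:3].T@s["force"],s["ft_torque"]); print(np.arctan2(M[1,2],M[0,2]))
```

```text
16.6 0.14817725411463015 [ 561.78299808 -125.44894486   46.31284152] tool F [-5.52833415  0.13700515 -1.43366716] [0.53613032 0.59754502 0.07822005]
-0.20321564776967294
```

>>> move_arm(increments=[{"angular": [5,0,0],"delta_pos": [0,0,0],"jaw": 0.0},{"angular": [5,0,0],"delta_pos": [0,0,0],"jaw": 0.0},{"angular": [5,0,0],"delta_pos": [0,0,0],"jaw": 0.0},{"angular": [5,0,0],"delta_pos": [0,0,0],"jaw": 0.0},{"angular": [5,0,0],"delta_pos": [0,0,0],"jaw": 0.0},{"angular": [5,0,0],"delta_pos": [0,0,0],"jaw": 0.0},{"angular": [4,0,0],"delta_pos": [0,0,0],"jaw": 0.0},{"angular": [3,0,0],"delta_pos": [0,0,0],"jaw": 0.0},{"angular": [0,0,0],"delta_pos": [0,0,0],"jaw": 0.0},{"angular": [0,0,0],"delta_pos": [0,0,0],"jaw": 0.0}])

```text
t: 17.6
tool_pos: [561.9, -125.2, 46.3]
orientation: [0.661, 1.468, -0.66]
force: [-1.3, 2.6, 5.8]
grip_width: 0.15
```

>>> move_arm(increments=[{"angular": [0,0,0],"delta_pos": [0,0,0],"jaw": 0.0},{"angular": [0,0,0],"delta_pos": [0,0,0],"jaw": 0.0},{"angular": [0,0,0],"delta_pos": [0,0,0],"jaw": 0.0},{"angular": [0,0,0],"delta_pos": [0,0,0],"jaw": 0.0},{"angular": [0,0,0],"delta_pos": [0,0,0],"jaw": 0.0},{"angular": [0,0,0],"delta_pos": [0,0,0],"jaw": 0.0},{"angular": [0,0,0],"delta_pos": [0,0,0],"jaw": 0.0},{"angular": [0,0,0],"delta_pos": [0,0,0],"jaw": 0.0},{"angular": [0,0,0],"delta_pos": [0,0,0],"jaw": 0.0},{"angular": [0,0,0],"delta_pos": [0,0,0],"jaw": 0.0}])

```text
t: 18.6
tool_pos: [562.0, -125.2, 46.3]
orientation: [0.661, 1.467, -0.66]
force: [-2.0, 3.0, 5.8]
grip_width: 0.155
```

Run:
```python
from h import *
M=T(); s=sense();print(s["t"],s["grip_width"],s["tool_pos"],"tool F",M[:3,:3].T@s["force"],s["ft_torque"],s["joint_positions"][5]); print(np.arctan2(M[1,2],M[0,2]))
save("wrist","w7"); save("side","s5"); save("top","t3")
a=cv2.imread("pics/w7.png"); b=cv2.imread("pics/s5_raw.png")[160:320,270:430]; t=cv2.imread("pics/t3_raw.png")[180:300,160:480]
cv2.imwrite("pics/c7.png",np.hstack([cv2.resize(a,(400,300)),cv2.resize(b,(300,300))]))
```

```text
18.6 0.15455149393602932 [ 561.9613319  -125.22485063   46.34045995] tool F [-5.75121826  0.44820778 -3.5807755 ] [0.94401824 0.50830679 0.12707854] -2.536647571933747
-0.8460120809821022
```

View pics/c7.png

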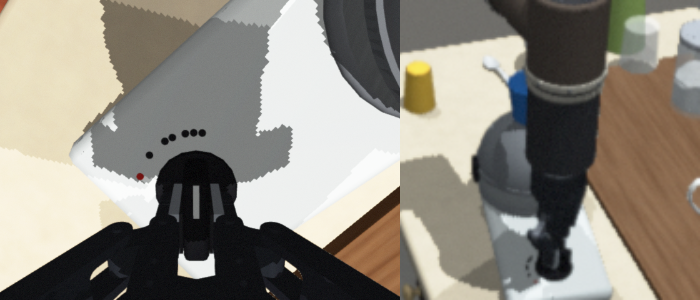

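The wrist view shows the pointer line on the three-dot mark (194,132), held between the pads. The side view shows the blue cup still on the lid, with the yellow cup and spoon in place. The tool has turned 1.34 rad and spring torque is felt. Handing in.

```bash
python3 -c "
from h import *
print(order.sign_off())"
```

```text
the job is handed in; nothing more can be done
None
```

The job is handed in. The blue cup (64 mm rim; the smaller blue look-alike was left alone) stands free on the lid crown. The fingers hold the dial on the three-dot notch.

**Dial:** the tool turned 1.34 rad clockwise. The jaws were on the bar (about 13 mm opening) with 0.13 N m of spring torque, and the pointer was on the three dots in the wrist picture.

**Cup:** just before release its foot was within about 1 px of the projected crown in the side view. After release it leaned about 0.06 rad. The last side view still shows it on the lid, partly hidden by the arm, so I did not re-measure the lean.

**Other objects:** the yellow cup and spoon looked unmoved in the last side view. I did not check the brush again, but the gripper never came near it.

**Limits:** the job took 18.6 s of the 51 s, with contact forces of a few newtons.

**Disagreements and errors:**
- My first top-view dial position was off by about 10 mm. The close wrist view corrected it, and the 190 mm crown-to-dial distance confirmed the new value.
- One move call was refused for missing keys, with no effect.

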